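Clamp a freshly glued shelf bearer

TASK

The freshly glued shelf bearer lies loose on the bed of the green screw clamp: slide it fully home against the stop at the back of the bed, then turn the clamp's red handle clockwise until the rubber pad meets the wood, and snug it by feel - firm, but not wrenched tight, so that the glue is not squeezed out. Let go and leave it clamped; keep the other things on the worktop where they are.

Things in the scene. Friction and masses are not known exactly. Their poses are not given: they have to be found in the camera images.
- clamp: Green C-shaped screw clamp, fixed. Origin on the worktop under the screw's axis; z up, +x from open throat to column. Bed x -150..+85, y +-48 mm, top at z = 20. Steel cheeks x -70..+60, inner faces y = +-24, tops z = 32. Top arm carrying the screw: x -25..+85, 36 mm wide (round boss 40), z 75..101.
- stop (a point): Middle of the stop: the column's face (48 mm wide) that the bearer's far end must meet. At (60, 0, 34) mm in the clamp's frame, axes as the clamp's.
- bearer: Loose two-lath wooden bar, 170 (x) x 44 (y) mm, about 0.22 kg, flat on the bed between the cheeks, 30 to 55 mm short of the stop; far (+x) end under the pad, near end out towards the clamp's -x. Origin: middle of the underside. Lower lath 26 mm tall, full length; the upper is 3 mm shorter at each end. Total thickness 28 to 34 mm, different each time and not reported: find it by feel.
- screw: The clamp's steel screw with all it carries (handle above, black rubber pad 36 mm across below). It moves up and down; this origin does not turn. Origin on the screw's axis, 90 mm above the worktop at handle joint 0; the pad's underside is 31 mm below it when unloaded.
- handle (a joint): Turn of the red handle, rad, 0 to 7.5, growing clockwise seen from above; starts at 0.3 to 1.3 and stays where left. Each radian lowers screw, handle and pad 2.0 mm; the pad's underside is 39 mm above the bed at 0. The rubber gives: after touching, about 37 N more pad force per further rad. Snug is 6 to 25 N, best about 14; over 30 N spoils the joint.
- jar: Clear twist-top storage jar, 90 mm across, 130 mm tall, empty; origin at the middle of its underside. Leave alone.
- globe: Glass lamp globe, 110 mm across, 120 mm tall, standing on its neck; origin at the middle of its underside. Leave alone.
- brush: Dark wooden clothes brush, 225 x 50 x 34 mm, bristles down; origin under the middle of its head, handle to -x. Leave alone.
- shoehorn: Flat steel shoe horn, 255 mm long (x), 4 mm thick; origin at the middle of its underside. Leave alone.
- grip (a point): Centre of the handle: a red square block, 30 x 30 mm across its flats (42 over the corners) and 30 mm tall, on the screw's axis, 150 mm above the worktop at joint 0, 2.0 mm lower per rad. Grip two opposite flats; this point's x and y are square to them. On a rubber sleeve (2.5 Nm/rad). Turning takes 0.16 to 0.20 Nm running free, 0.005 to 0.009 more per N on the pad.
Not all that is in view belongs to the job. What is shaped like the bearer but purple is not meant.

How it is judged:
By the outcome, as a careful person would: the job done as asked, in the order asked, and still so for the second after the job is handed in, with the robot touching nothing.
It also fails if it takes over 72 s, if anything falls off the work surface, if the arm or the gripper's body presses on something with over 40 N, if the wrist force passes 120 N, or if a joint passes its speed limit or range.

ROBOT

A 6-joint arm with a two-finger parallel gripper is mounted at the origin on the work surface. World frame = base frame: x ahead of the robot, y to its left, z up, the work surface at z = 0. Lengths are in mm, angles in degrees, forces in N, time in s.
With the tool pointing down it reaches from about 300 to 850 mm from the base axis. Payload 4.2 kg.
Tool frame: the origin (TCP) lies between the finger pads; the fingertips stand ahead of it and the grasp point (between the pads) lies 3 mm ahead of it (nose_length is the z of the fingertips in the tool frame, in mm); z points along the fingers, y is the line along which they close (so a half turn about z gives the same grasp; the last joint's range is limited). The gripper opens to 91 mm and grips with 3 to 60 N. Pads are 32 mm wide; open, the fingers measure 118 mm over their backs; the gripper's body (76 mm by 178 mm) begins 60 mm behind the grasp point.
Start: joints at [70.073, 18.312, 89.639, -0, 72.044, -1.146], TCP at [185.13, 544.397, 235.976] pointing down, gripper open.
Joint ranges: [-177.97, 177.97], [-48.28, 115.42], [12.27, 149.76], [-77.06, 257.06], [2.81, 150.46], [-146.56, 146.56]. Speed limits (degrees/s): [147.25, 147.25, 180, 180, 180, 180].

INTERFACE

Orientations are given as [roll, pitch, yaw] about the fixed x, y, z axes, in that order (R = Rz(yaw) Ry(pitch) Rx(roll)).
In Python, from workcell import state, grab_frame, camera_params, job_done, nose_length gives the robot as it stands.
- The arm moves only by the tool step_arm, never from a script. Its argument "plan" is a list that holds one entry, the list of rows, each a list of 5 numbers: the shift along the tool's x, y, z in cm, then the turn about the tool's z in rad, then the opening, from 0 (shut) to 1 (fully open). In form: [[[x, y, z, turn, gripper], ...]]. A call has 1 to 20 rows; each row is the pose to reach, as a shift and turn from the pose commanded when the call began, along the tool's axes at that moment; what a row does not reach only later rows make up. A row lasts 1/8 s, in which the tool goes at most 62.5 mm and 10.7 degrees, less where a joint would pass 70% of its speed; a pose out of reach is approached as far as the arm can. A call with a gripper value outside its range is refused whole. The fingers move at their own pace and stop on an object; "newtons" is the grip in N (left out, the last holds). Time passes only in rows, so rows that repeat a pose let the fingers close. It gives the time, the measured TCP pose, the force, the opening and the grip force at its end, in the units of the state.
- state(): the state, without advancing time (a new reading comes with each control period).
- grab_frame(name): name is "scene" or "top"; returns the picture (420x560x3 uint8, blue, green, red); there is no depth.
- camera_params(name): a dict with "camera_matrix" (3x3 intrinsics, pixels), "R" (3x3) and "t" (3): a world point X has camera coordinates R X + t. Camera axes: x right, y down, z forward; pixel columns grow to the right and rows downward; lengths in mm; the calibration is good to about 2 mm. A picture is of the moment at which its call begins. camera_params takes no time and is no camera call.
- job_done(): hands the job in; it is judged then, once.
The state is a dict: "time_s": time; "qpos": joint angles; "qvel": joint speeds; "effort": joint torques, N m; "ee_pos": TCP position; "ee_rot": TCP orientation; "force": force on the tool from outside, world axes, zero at the start; "torque": the same for the moment, N m; "gripper_width": finger opening in mm; "gripper_force": force on a finger pad.
Only numpy, scipy, OpenCV 4.12 (cv2) and the standard library are available. Lean on these libraries where they do the work, as an engineer would, in place of code of your own. Each camera call takes 0.05 s, during which the arm holds its last target. There are 200 camera calls.

## Working session

There is one attempt and no reset: what is moved stays moved. The work goes in short steps, Python scripts to look and compute and a tool call to move; the robot and the scene stay as the last step left them, time stands still between calls to the robot, and variables do not carry over. Pictures are saved under pics/ and viewed, at most 10 in all, crops included, and the job is handed in when it is done.

Besides the shell and the picture viewer there is one more tool, called after "Emit:" by a JSON object that holds its "name" and its "arguments", one argument or row to a line. step_arm: Moves the arm, as the interface text tells. Its arguments: {"type":"object","properties":{"plan":{"type":"array","items":{"type":"array","items":{"type":"array","items":{"type":"number"}}}},"newtons":{"type":"number"}},"required":["plan"]}

```bash
mkdir -p pics; python3 - <<'E'
from workcell import *
import cv2
for n in("scene","top"):
    cv2.imwrite(f"pics/{n}0.png",grab_frame(n))
    p=camera_params(n);print(n,p)
print(state(),nose_length if not callable(nose_length) else nose_length())
E
```

```text
scene {'camera_matrix': array([[406.46660011,   0.        , 283.04742788],
       [  0.        , 406.46660011, 204.33136682],
       [  0.        ,   0.        ,   1.        ]]), 'R': array([[ 2.43030686e-01,  9.70018479e-01, -4.85854194e-04],
       [ 5.54508125e-01, -1.39338685e-01, -8.20430052e-01],
       [-7.95900009e-01,  1.99120268e-01, -5.71746705e-01]]), 't': array([-124.2380992 , -213.48206959, 1611.5988593 ])}
top {'camera_matrix': array([[429.42316718,   0.        , 281.18086335],
       [  0.        , 429.42316718, 208.35425498],
       [  0.        ,   0.        ,   1.        ]]), 'R': array([[-5.17106900e-04, -9.99989835e-01,  4.47909113e-03],
       [-9.85706738e-01, -2.44879561e-04, -1.68470077e-01],
       [ 1.68469461e-01, -4.50218735e-03, -9.85696592e-01]]), 't': array([ -18.26765164,  587.27369172, 1211.27585684])}
{'time_s': 0.1, 'qpos': array([ 7.00735821e+01,  1.83460297e+01,  8.96998586e+01,  1.44167975e-03,
        7.20442507e+01, -1.14611147e+00]), 'qvel': array([ 0.05667116, -0.0389458 , -0.18794709,  0.02920865, -0.11967632,
        0.06700625]), 'effort': array([ 1.24638780e-03, -4.13326442e+01, -2.32510203e+01,  7.28320889e-02,
        4.22721799e-02, -4.54010581e-05]), 'ee_pos': array([184.96470771, 543.9890669 , 235.22086665]), 'ee_rot': array([-1.79909906e+02, -3.17345418e-03,  1.61219246e+02]), 'force': array([ 0.57361082, -0.99851316, -0.45585726]), 'torque': array([ 0.0459599 , -0.03294717,  0.02135132]), 'gripper_force': 0.0, 'gripper_width': 91.13037898412124} 22.0
```

View pics/scene0.png

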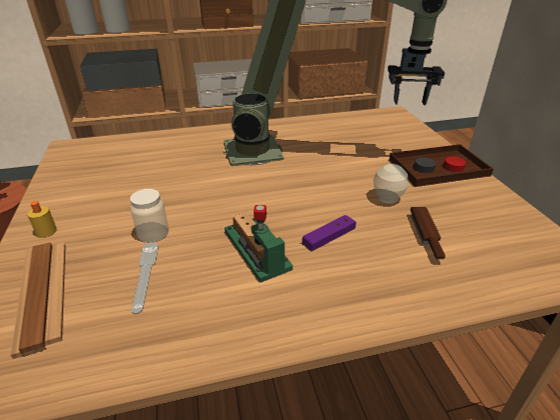

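View pics/top0.png

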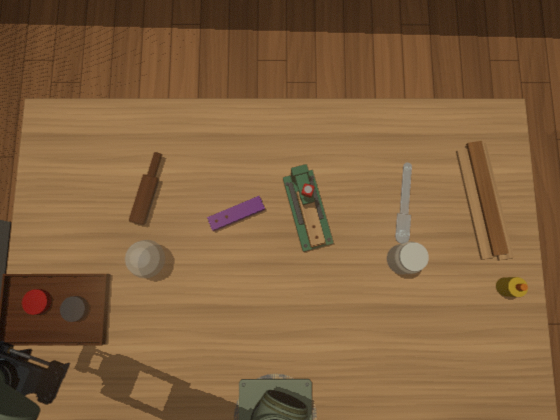

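The scene view shows the clamp at about (258,245), its column on the far side from the robot. In the top view the clamp spans (300,165)–(318,250), with the red handle at (308,190) and the bearer's near end at about (315,245). Next I'll measure.

```bash
cat > h.py <<'E'
import numpy as np,cv2
from workcell import *
def ray(n,uv,z):
    p=camera_params(n);K,R,t=p["camera_matrix"],np.array(p["R"]),np.array(p["t"])
    d=R.T@np.linalg.solve(K,[uv[0],uv[1],1]);c=-R.T@t
    return c+d*(z-c[2])/d[2]
def px(n,X):
    p=camera_params(n);q=p["camera_matrix"]@(p["R"]@np.array(X,float)+p["t"]);return q[:2]/q[2]
def mask(im,lo,hi,roi):
    h=cv2.cvtColor(im,cv2.COLOR_BGR2HSV);m=cv2.inRange(h,lo,hi);o=np.zeros_like(m);x0,y0,x1,y1=roi
    o[y0:y1,x0:x1]=m[y0:y1,x0:x1];return o
E
python3 - <<'E'
from h import *
im=cv2.imread("pics/top0.png")
g=mask(im,(45,60,20),(95,255,255),(270,150,350,265))
c=np.vstack([k for k in cv2.findContours(g,0,2)[0] if cv2.contourArea(k)>20])
# bed: near corners on z=20
near=c[c[:,0,1]>195]
h=cv2.convexHull(c)[:,0]
print("hull",[(tuple(map(int,p)),ray("top",p,20)[:2].round().tolist()) for p in h])
for roi in [(290,175,330,205)]:
    r=cv2.bitwise_or(mask(im,(0,120,90),(8,255,255),roi),mask(im,(170,120,90),(180,255,255),roi))
    ys,xs=np.nonzero(r);print("red",len(xs),xs.min(),xs.max(),ys.min(),ys.max(),ray("top",(xs.mean(),ys.mean()),160))
s=cv2.imread("pics/scene0.png");roi=(245,195,275,225)
r=cv2.bitwise_or(mask(s,(0,120,90),(8,255,255),roi),mask(s,(170,120,90),(180,255,255),roi))
ys,xs=np.nonzero(r);print("red s",len(xs),xs.mean(),ys.mean(),ray("scene",(xs.mean(),ys.mean()),148))
a=cv2.resize(im[155:260,270:350],(560,735)[::1],interpolation=cv2.INTER_CUBIC)
cv2.imwrite("pics/crop0.png",cv2.resize(im[160:255,275:350],(450,570),interpolation=cv2.INTER_CUBIC))
E
```

```text
hull [((330, 237), [506.0, -164.0]), ((310, 248), [473.0, -104.0]), ((308, 249), [470.0, -98.0]), ((305, 250), [467.0, -89.0]), ((303, 250), [467.0, -83.0]), ((301, 244), [485.0, -77.0]), ((288, 197), [627.0, -39.0]), ((284, 181), [677.0, -27.0]), ((284, 177), [689.0, -27.0]), ((292, 168), [718.0, -52.0]), ((299, 166), [724.0, -73.0]), ((303, 165), [727.0, -85.0]), ((305, 165), [727.0, -91.0]), ((312, 172), [705.0, -113.0]), ((316, 185), [664.0, -124.0]), ((328, 227), [536.0, -158.0]), ((330, 235), [512.0, -164.0])]
red 73 302 314 184 195 [620.04646022 -89.92522591 160.        ]
red s 146 259.67808219178085 212.95890410958904 [620.83105628 -87.5772805  148.        ]
```

View pics/crop0.png

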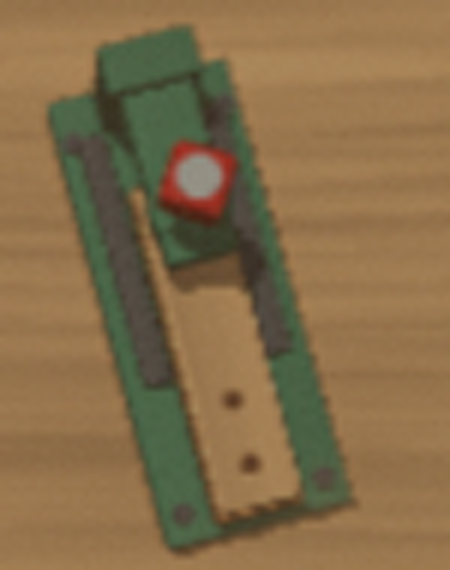

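```bash
python3 - <<'E'
from h import *
f=lambda u,v,z:ray("top",(275+u/6-.4,160+v/6-.4),z)[:2]
nl,nr,fl=f(175,550,20),f(352,505,20),f(50,102,20)
d=fl-nl;print("bed",nl,nr,fl,"yaw",np.degrees(np.arctan2(d[1],d[0])),np.linalg.norm(d),"w",np.linalg.norm(nl-nr))
e=nl-nr;print("yaw end",np.degrees(np.arctan2(e[1],e[0]))-90)
y=np.arctan2(d[1],d[0]);ax=np.array([np.cos(y),np.sin(y)])
print("origin from bed",(nl+nr)/2+150*ax)
cap=f(198,176,163.5);print("cap",cap)
cl=[f(105,140,32),f(165,385,32)];dd=cl[0]-cl[1];print("cheek yaw",np.degrees(np.arctan2(dd[1],dd[0])))
b=(f(220,521,46)+f(300,500,46))/2;print("bearer end",b,"clamp x",(b-cap)@ax,(b-cap)@[-ax[1],ax[0]])
c=np.array([f(178,142,163.5),f(238,155,163.5),f(213,210,163.5),f(160,192,163.5)]);print(c)
for i in range(4):
    q=c[(i+1)%4]-c[i];print(np.linalg.norm(q),np.degrees(np.arctan2(q[1],q[0]))%90)
m=cv2.imread("pics/scene0.png");cv2.imwrite("pics/crop1.png",cv2.resize(m[195:285,215:305],(600,600),interpolation=cv2.INTER_CUBIC))
E
```

```text
bed [463.63506815 -85.21803519] [ 485.81471665 -172.98019181] [690.50124977 -23.87329623] yaw 15.130963114095456 235.0137046216899 w 90.5214501779944
yaw end 14.1830697089825
origin from bed [619.52464907 -89.9451805 ]
cap [620.86542352 -88.92250093]
cheek yaw 13.181804453959437
bearer end [ 480.89284697 -125.09542602] clamp x -144.5620487389926 1.6176408890913478
[[ 636.48067621  -80.10339543]
 [ 630.51355345 -106.99193956]
 [ 605.31902198  -95.46491792]
 [ 613.53210739  -71.82102112]]
27.542700660841014 77.48765992258565
27.70625640389309 65.41492086861038
25.029754848179213 70.8445122967347
24.397428856455072 70.15496586214093
```

View pics/crop1.png

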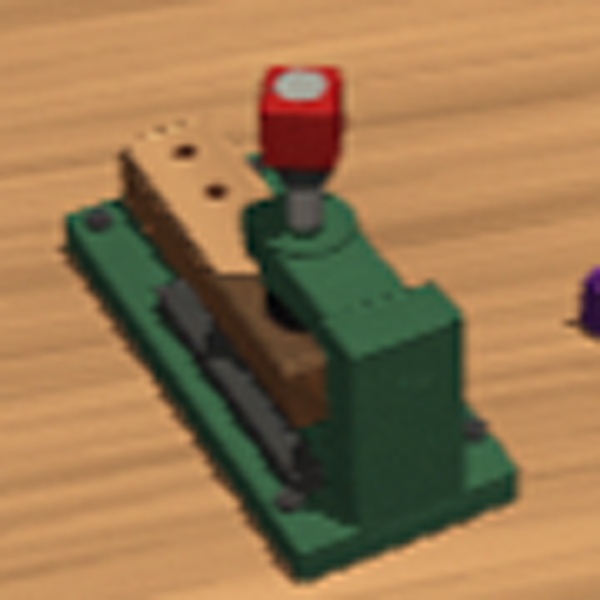

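The crop confirms it: red block at about (300,115), and the bearer's far end short of the column at (325,390). The clamp comes out at about (620.3, -89.3) with yaw 14.7°, and the bearer needs about 35 mm of push.

```bash
cat >> h.py <<'E'
O=np.array([620.3,-89.3]);Y=np.radians(14.7)
def cl(x,y): return O+[x*np.cos(Y)-y*np.sin(Y),x*np.sin(Y)+y*np.cos(Y)]
def go(pos,yaw,to,toyaw):
    a=np.radians(yaw);d=np.array(to)-pos
    print("shift cm",(np.array([d[0]*np.cos(a)+d[1]*np.sin(a),d[0]*np.sin(a)-d[1]*np.cos(a),-d[2]])/10).round(2),"turn",np.radians(yaw-toyaw).round(3))
E
python3 - <<'E'
from h import *
go([185.13,544.4,236],161.22,[*cl(-187,0),236],194.7)
E
```

```text
shift cm [-46.  -56.3  -0. ] turn -0.584
```

Emit:
{"name": "step_arm", "arguments": {
  "plan": [
    [[-6, -7.4, 0, -0.08, 0], [-11, -13.5, 0, -0.16, 0], [-15, -18.4, 0, -0.25, 0], [-19, -23.3, 0, -0.33, 0], [-23, -28.2, 0, -0.42, 0], [-27, -33, 0, -0.5, 0], [-31, -38, 0, -0.584, 0], [-35, -42.8, 0, -0.584, 0], [-39, -47.7, 0, -0.584, 0], [-43, -52.6, 0, -0.584, 0], [-45, -55.1, 0, -0.584, 0], [-46, -56.3, 0, -0.584, 0], [-46, -56.3, 0, -0.584, 0], [-46, -56.3, 5, -0.584, 0], [-46, -56.3, 10, -0.584, 0], [-46, -56.3, 14, -0.584, 0], [-46, -56.3, 17, -0.584, 0], [-46, -56.3, 17, -0.584, 0], [-46, -56.3, 17, -0.584, 0]]
  ],
  "newtons": 20
}}

```text
time_s: 2.48
ee_pos: [440.0, -136.4, 67.0]
ee_rot: [-180.0, 0.1, -165.3]
force: [-1.0, -0.5, -0.2]
gripper_width: 0.6
gripper_force: 0.0
```

Emit:
{"name": "step_arm", "arguments": {
  "plan": [
    [[0, 0, 1, 0, 0], [0, 0, 1.9, 0, 0], [0, 0, 1.9, 0, 0], [-0.8, 0, 1.9, 0, 0], [-1.6, 0, 1.9, 0, 0], [-2.4, 0, 1.9, 0, 0], [-2.8, 0, 1.9, 0, 0], [-3.2, 0, 1.9, 0, 0], [-3.6, 0, 1.9, 0, 0], [-4.0, 0, 1.9, 0, 0], [-4.4, 0, 1.9, 0, 0], [-4.8, 0, 1.9, 0, 0], [-5.1, 0, 1.9, 0, 0], [-5.3, 0, 1.9, 0, 0], [-5.3, 0, 1.9, 0, 0]]
  ]
}}

```text
time_s: 4.35
ee_pos: [491.1, -123.3, 47.0]
ee_rot: [-180.0, 0.0, -165.3]
force: [-0.5, 0.0, -0.1]
gripper_width: 0.7
gripper_force: 0.0
```

```bash
python3 - <<'E'
from h import *
im=grab_frame("top");cv2.imwrite("pics/crop2.png",cv2.resize(im[160:265,265:365],(570,600),interpolation=cv2.INTER_CUBIC));s=state();print(s["force"],s["ee_pos"])
E
```

```text
[0.24037314 0.56068436 0.04976731] [ 491.08832196 -123.30118395   47.07168394]
```

View pics/crop2.png

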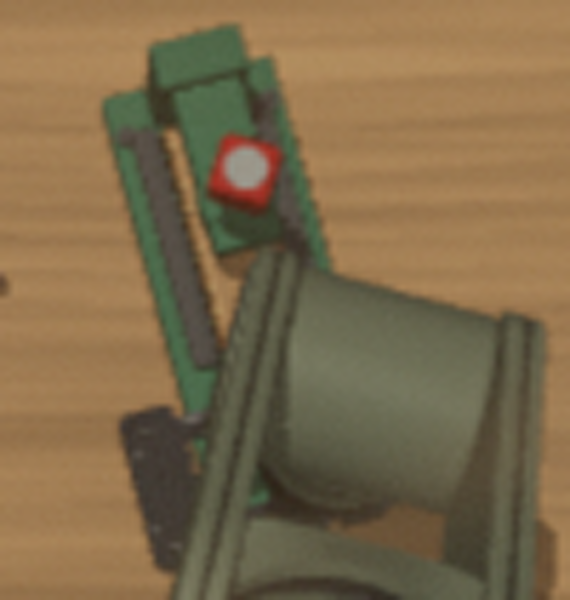

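The bearer's left edge now reaches up to (172,130), so it is sliding. I'll keep pushing gently until I feel the stop.

Emit:
{"name": "step_arm", "arguments": {
  "plan": [
    [[-0.2, 0, 0, 0, 0], [-0.4, 0, 0, 0, 0], [-0.6, 0, 0, 0, 0], [-0.7, 0, 0, 0, 0], [-0.7, 0, 0, 0, 0]]
  ]
}}

```text
time_s: 5.03
ee_pos: [497.0, -121.6, 46.9]
ee_rot: [180.0, -0.0, -165.3]
force: [-3.4, -1.1, 3.4]
gripper_width: 0.5
gripper_force: 2.2
```

Emit:
{"name": "step_arm", "arguments": {
  "plan": [
    [[-0.1, 0, 0, 0, 0], [-0.2, 0, 0, 0, 0], [-0.2, 0, 0, 0, 0]]
  ]
}}

```text
time_s: 5.4
ee_pos: [497.1, -121.6, 46.9]
ee_rot: [180.0, -0.3, -165.3]
force: [-8.2, -4.0, 7.1]
gripper_width: 0.4
gripper_force: 4.9
```

Emit:
{"name": "step_arm", "arguments": {
  "plan": [
    [[-0.1, 0, 0, 0, 0], [-0.2, 0, 0, 0, 0], [-0.2, 0, 0, 0, 0]]
  ]
}}

```text
time_s: 5.78
ee_pos: [497.2, -121.5, 47.0]
ee_rot: [179.9, -0.5, -165.2]
force: [-12.6, -7.9, 11.0]
gripper_width: 0.0
gripper_force: 7.5
```

Emit:
{"name": "step_arm", "arguments": {
  "plan": [
    [[0.6, 0, 0, 0, 0], [2, 0, 0, 0, 0], [4, 0, 0, 0, 0], [4, 0, -5, 0.1, 1], [4, 0, -10, 0.2, 1], [4, 0, -15, 0.3, 1], [4, 0, -18, 0.4, 1], [4, 0, -18, 0.5, 1], [4, 0, -18, 0.585, 1], [4, 0, -18, 0.585, 1]]
  ]
}}

```text
time_s: 7.02
ee_pos: [462.5, -130.6, 226.8]
ee_rot: [180.0, 0.0, 161.2]
force: [-0.4, 0.8, 0.4]
gripper_width: 67.6
gripper_force: 0.0
```

```bash
python3 - <<'E'
from h import *
im=grab_frame("top");s=state();print(s["force"],s["ee_pos"],s["ee_rot"],s["qpos"][5])
sc=grab_frame("scene")
a=cv2.resize(im[165:245,275:340],(487,600),interpolation=cv2.INTER_CUBIC)
b=cv2.resize(sc[195:285,225:270],(300,600),interpolation=cv2.INTER_CUBIC)
cv2.imwrite("pics/crop3.png",np.hstack([a,b]))
roi=(290,170,335,210)
r=cv2.bitwise_or(mask(im,(0,120,70),(8,255,255),roi),mask(im,(170,120,70),(180,255,255),roi))
c=cv2.convexHull(np.vstack(cv2.findContours(r,0,2)[0]));print(cv2.minAreaRect(c));m=cv2.moments(c);print(ray("top",(m['m10']/m['m00'],m['m01']/m['m00']),157))
E
```

```text
[-0.04541799  0.21990201 -1.05058382] [ 462.49526493 -130.55439058  226.768353  ] [1.79974542e+02 2.06258362e-02 1.61244969e+02] -88.40615161452828
((307.5, 190.0), (12.0, 11.0), 90.0)
[620.17962551 -89.38595201 157.        ]
```

View pics/crop3.png

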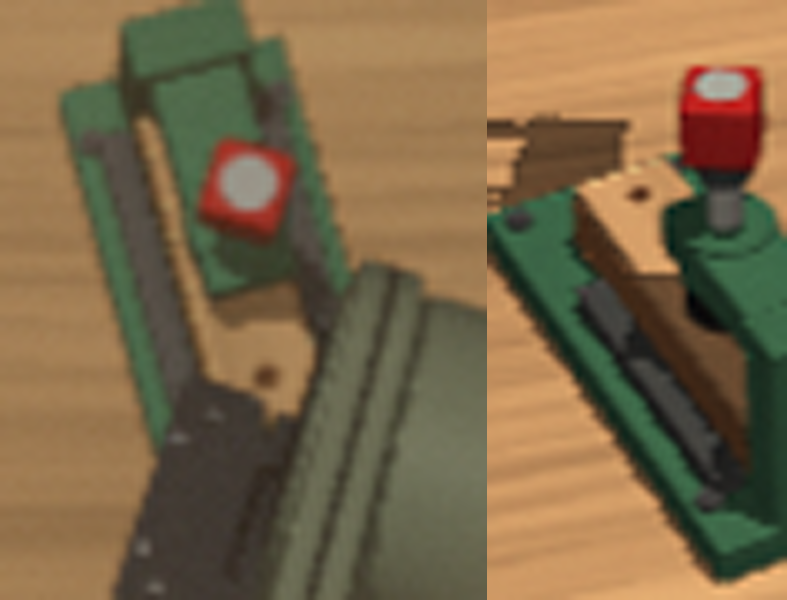

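The bearer meets the column (right crop, around (745,450)), with the handle block at (247,185) in the left crop. I'll go to the handle.

```bash
python3 - <<'E'
from h import *
go([462.6,-130.7,227],161.2,[620.4,-89,152],163)
E
```

```text
shift cm [-13.59   9.03   7.5 ] turn -0.031
```

Emit:
{"name": "step_arm", "arguments": {
  "plan": [
    [[-4.5, 3, 0, -0.03, 1], [-9, 6, 0, -0.03, 1], [-12, 8, 0, -0.03, 1], [-13.6, 9, 0, -0.03, 1], [-13.6, 9, 0, -0.03, 1], [-13.6, 9, 2.5, -0.03, 1], [-13.6, 9, 5, -0.03, 1], [-13.6, 9, 7, -0.03, 1], [-13.6, 9, 7.5, -0.03, 1], [-13.6, 9, 7.5, -0.03, 1]]
  ]
}}

```text
time_s: 8.38
ee_pos: [620.0, -89.6, 152.3]
ee_rot: [180.0, 0.0, 162.9]
force: [1.6, -0.4, -0.1]
gripper_width: 91.2
gripper_force: 0.0
```

Emit:
{"name": "step_arm", "arguments": {
  "plan": [
    [[0, 0, 0, 0, 0.3], [0, 0, 0, 0, 0.3], [0, 0, 0, 0, 0.3], [0, 0, 0, 0, 0.3], [0, 0, 0, 0, 0.3], [0, 0, 0, 0, 0.3], [0, 0, 0, 0, 0.3], [0, 0, 0, 0, 0.3]]
  ],
  "newtons": 25
}}

```text
time_s: 9.38
ee_pos: [620.4, -89.2, 151.9]
ee_rot: [180.0, -0.0, 162.9]
force: [1.4, -0.1, 0.0]
gripper_width: 29.8
gripper_force: 25.0
```

```bash
cat >> h.py <<'E'
def rd(n=4):
    a=[]
    for i in range(n):
        grab_frame("top");s=state();a.append([*s["force"],*s["torque"],s["effort"][5]])
    a=np.array(a);print("t",s["time_s"],"F,T,e6",a.mean(0).round(3),"sd",a.std(0).round(3)[-2:],"pos",s["ee_pos"].round(1),"yaw",s["ee_rot"][2].round(2),"q6",s["qpos"][5].round(2),"w",s["gripper_width"],s["gripper_force"])
E
python3 -c "
from h import *;rd()"
```

```text
t 9.575 F,T,e6 [-0.025  0.773 -0.374  0.157 -0.058 -0.009 -0.003] sd [0.018 0.   ] pos [620.4 -89.2 151.9] yaw 162.88 q6 -82.13 w 30.0164675082213 24.999969005584717
```

Emit:
{"name": "step_arm", "arguments": {
  "plan": [
    [[0, 0, 0.03, 0.13, 0.3], [0, 0, 0.05, 0.26, 0.3], [0, 0, 0.08, 0.39, 0.3], [0, 0, 0.1, 0.52, 0.3], [0, 0, 0.13, 0.65, 0.3], [0, 0, 0.16, 0.78, 0.3], [0, 0, 0.18, 0.9, 0.3], [0, 0, 0.2, 1.0, 0.3]]
  ]
}}

```text
time_s: 10.58
ee_pos: [620.4, -89.2, 150.1]
ee_rot: [180.0, -0.0, 105.4]
force: [0.4, 1.4, -0.0]
gripper_width: 30.0
gripper_force: 25.0
```

```bash
python3 -c "
from h import *;rd()"
```

```text
t 10.775 F,T,e6 [0.581 1.137 0.387 0.124 0.011 0.212 0.347] sd [0.017 0.132] pos [620.4 -89.3 150. ] yaw 105.69 q6 -24.95 w 29.875136715060574 25.00020056962967
```

Emit:
{"name": "step_arm", "arguments": {
  "plan": [
    [[0, 0, 0.02, 0.1, 0.3], [0, 0, 0.04, 0.2, 0.3], [0, 0, 0.06, 0.3, 0.3], [0, 0, 0.08, 0.4, 0.3], [0, 0, 0.1, 0.5, 0.3], [0, 0, 0.12, 0.6, 0.3], [0, 0, 0.14, 0.7, 0.3], [0, 0, 0.16, 0.8, 0.3]]
  ]
}}

```text
time_s: 11.78
ee_pos: [620.4, -89.3, 148.5]
ee_rot: [180.0, -0.0, 59.7]
force: [0.5, 1.2, 0.6]
gripper_width: 29.6
gripper_force: 25.0
```

```bash
python3 -c "
from h import *;rd()"
```

```text
t 11.975 F,T,e6 [-0.109  1.311  0.8    0.17   0.084  0.184  0.343] sd [0.036 0.132] pos [620.4 -89.3 148.4] yaw 59.89 q6 20.86 w 29.738311492638125 25.000110268592834
```

Emit:
{"name": "step_arm", "arguments": {
  "plan": [
    [[0, 0, 0.02, 0.1, 0.3], [0, 0, 0.04, 0.2, 0.3], [0, 0, 0.04, 0.2, 0.3]]
  ]
}}

```text
time_s: 12.35
ee_pos: [620.4, -89.3, 148.0]
ee_rot: [180.0, -0.0, 48.4]
force: [0.2, 1.6, 2.9]
gripper_width: 30.1
gripper_force: 25.0
```

```bash
python3 -c "
from h import *;rd(6)"
```

```text
t 12.65 F,T,e6 [0.202 1.85  1.683 0.216 0.089 0.165 0.172] sd [0.012 0.017] pos [620.4 -89.3 148. ] yaw 48.34 q6 32.41 w 29.623931140402217 25.000214874744415
```

Emit:
{"name": "step_arm", "arguments": {
  "plan": [
    [[0, 0, 0.02, 0.1, 0.3], [0, 0, 0.04, 0.2, 0.3], [0, 0, 0.04, 0.2, 0.3]]
  ]
}}

```text
time_s: 13.02
ee_pos: [620.4, -89.3, 147.7]
ee_rot: [-180.0, -0.0, 36.9]
force: [0.1, 1.9, 1.8]
gripper_width: 29.7
gripper_force: 25.0
```

```bash
python3 -c "
from h import *;rd(6)"
```

```text
t 13.325 F,T,e6 [-0.144  1.947  2.658  0.292  0.129  0.179  0.192] sd [0.023 0.018] pos [620.4 -89.3 147.7] yaw 36.87 q6 43.88 w 30.087590443303853 25.000341832637787
```

Emit:
{"name": "step_arm", "arguments": {
  "plan": [
    [[0, 0, 0.01, 0.1, 0.3], [0, 0, 0.03, 0.2, 0.3], [0, 0, 0.03, 0.2, 0.3]]
  ]
}}

```text
time_s: 13.7
ee_pos: [620.5, -89.3, 147.3]
ee_rot: [-180.0, -0.0, 25.5]
force: [0.9, 1.4, 2.6]
gripper_width: 29.8
gripper_force: 25.0
```

```bash
python3 -c "
from h import *;rd(6)"
```

```text
t 14.0 F,T,e6 [0.175 2.863 3.26  0.37  0.133 0.23  0.236] sd [0.016 0.018] pos [620.4 -89.3 147.3] yaw 25.41 q6 55.34 w 29.848291114726038 25.00046968460083
```

Emit:
{"name": "step_arm", "arguments": {
  "plan": [
    [[0, 0, 0.01, 0.1, 0.3], [0, 0, 0.03, 0.2, 0.3], [0, 0, 0.03, 0.2, 0.3]]
  ]
}}

```text
time_s: 14.38
ee_pos: [620.4, -89.3, 147.0]
ee_rot: [-180.0, -0.0, 14.0]
force: [-0.7, 2.6, 3.1]
gripper_width: 29.9
gripper_force: 25.0
```

```bash
python3 -c "
from h import *;rd(6)"
```

```text
t 14.675 F,T,e6 [0.115 2.423 3.378 0.384 0.149 0.289 0.283] sd [0.036 0.018] pos [620.5 -89.4 147. ] yaw 13.95 q6 66.8 w 30.017437356249633 25.000593960285187
```

The torque has risen in a clear line since touching at about 2.68 rad. It now points to about 14 N on the pad, so I'll ease out the sleeve twist and let go.

Emit:
{"name": "step_arm", "arguments": {
  "plan": [
    [[0, 0, 0, -0.05, 0.3], [0, 0, 0, -0.11, 0.3], [0, 0, -0.05, -0.11, 0.3], [0, 0, -0.05, -0.11, 0.7], [0, 0, -0.05, -0.11, 0.7], [0, 0, -0.05, -0.11, 0.7], [0, 0, -0.05, -0.11, 0.7], [0, 0, -0.05, -0.11, 0.7], [0, 0, -3, -0.11, 0.7], [0, 0, -7, -0.11, 0.7], [-2, 0, -9, -0.11, 0.7], [8, 0, -9, -0.11, 0.7], [-4, 0, -9, -0.11, 0.7], [-9, 0, -9, -0.11, 0.7], [-14, 0, -9, -0.11, 0.7], [-18, 0, -9, -0.11, 0.7], [-18, 0, -9, -0.11, 0.7], [-18, 0, -9, -0.11, 0.7]]
  ]
}}

```text
time_s: 16.92
ee_pos: [446.6, -132.8, 237.4]
ee_rot: [180.0, -0.1, 20.2]
force: [0.4, 1.1, -0.5]
gripper_width: 63.9
gripper_force: 0.0
```

```bash
python3 - <<'E'
from h import *
im=grab_frame("top");sc=grab_frame("scene");s=state();print(s["force"],s["ee_pos"],s["gripper_width"],s["time_s"])
a=cv2.resize(im[150:265,120:430],(800,297),interpolation=cv2.INTER_CUBIC)
b=cv2.resize(sc[180:290,130:430],(800,293),interpolation=cv2.INTER_CUBIC)
cv2.imwrite("pics/crop4.png",np.vstack([a,b]))
E
```

```text
[ 0.33101639 -0.37007196  0.32560402] [ 446.854514   -132.58875859  236.98837503] 63.912167431513886 17.025
```

View pics/crop4.png

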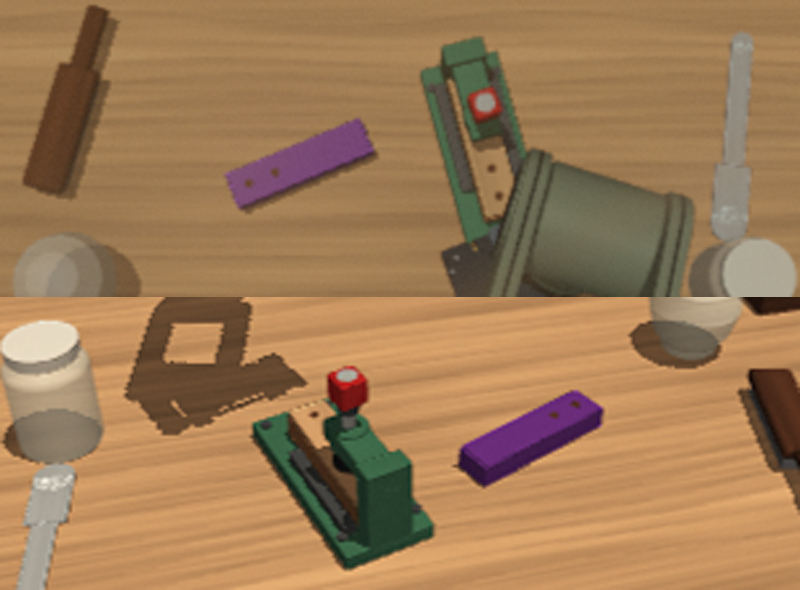

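The bearer is home against the column at (360,500), the handle has turned, and everything else is where it was. The robot is clear, so I'm handing in.

```bash
python3 -c "
from workcell import *;print(job_done())"
```

```text
the job is handed in; nothing more can be done
None
```

I slid the bearer fully home against the stop and snugged the clamp to about 14 N (estimated from the turning torque), then let go and handed the job in at about 17 s, with the other things left where they were.

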